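Get the tongs out from behind the condiments

TASK

The serving tongs lie behind the three condiments in the black caddy. First move all three condiments out of the way, standing them upright on the grey side tray, then lay the tongs flat and lengthwise inside the white utensil tray, and only after that stand each condiment back in the very well it came from. Leave the mixing bowl and the paper roll where they are, and do not tip any condiment over.

Things in the scene. Friction and masses are not known exactly. Their poses are not given: they have to be found in the camera images.
- caddy: Black caddy fixed to the bench, 155 (x) x 300 (y) x 14 mm, with a 22 mm high aluminium strip along its near side (-x) and ends. Origin: centre of the underside. Three round wells with metal edges, 76 mm wide, floor 8 mm above the bench, centres at local x -34, y -88, 0, +88 mm, hold one condiment each (which varies). Behind them (+x) its flat top, 14 mm above the bench, is the ledge where the tongs lie.
- squeeze_bottle: White plastic squeeze bottle with grey pointed cap, rigid, loose, upright, round. Body 52 mm diameter, straight from the base to 122 mm; cap 46 mm wide up to 140 mm, nozzle up to 160 mm. Origin: centre of the underside, z up. About 0.26 kg. Good place to grip: the body, 112 mm above the base.
- pepper_mill: Dark wooden pepper mill, loose, upright, round. Foot 54 mm diameter, waist 38 mm, head 48 mm diameter and straight from 96 to 130 mm above the base, steel button on top up to 150 mm; the head does not turn. Origin: centre of the underside, z up. About 0.22 kg. Good place to grip: the head, 113 mm above the base.
- shaker: Stainless steel shaker: a straight can with a low domed, perforated lid, loose, upright, round. 60 mm diameter, straight from the base to 108 mm, top of the lid at 130 mm. Origin: centre of the underside, z up. About 0.33 kg. Good place to grip: 95 mm above the base.
- tongs: Locked, rigid steel tongs lying on their side behind the wells, along the row (caddy y); no room for a gripper beside them while the condiments stand there. 243 mm long, 22 mm high. Local x runs from the hinge (-124 mm) to the heads (+119 mm, 35 mm wide); rubber grips from x -46 to +46 mm are 28 mm wide, sides parallel. Origin: middle of the underside, near the centre of mass. About 0.14 kg.
- side_tray: Flat grey tray fixed on the bench, to the left or the right of the caddy, 300 (x) x 150 (y) mm, floor 6 mm above the bench, rim 6 mm wide and 12 mm high. Origin at the centre of its underside, x along its length. It has room for the three condiments in a row about 85 mm apart.
- utensil_tray: Shallow white ceramic utensil tray fixed on the bench, on the other side of the caddy, 300 (x) x 105 (y) mm, floor 6 mm above the bench, rim 6 mm wide and 12 mm high. Origin at the centre of its underside, x along its length. The tongs may lie in it either way round.
- mixing_bowl: Steel mixing bowl standing beyond the trays, 168 mm across and 80 mm high, loose, origin at the centre of its underside. Bystander: not to be moved.
- paper_roll: Paper towel roll lying on the bench beyond the trays, 200 mm long (local x), 104 mm diameter, loose (it does not roll), origin at the middle of its underside. Bystander: not to be moved.

How it is judged:
On the way, in this order (a step that is already met when the one before it is completed fails the run):
1. all three condiments stand upright on the side tray, released, the tongs still on the caddy (x of squeeze_bottle in the frame of side_tray between -0.125 and 0.125 m and y of squeeze_bottle in the frame of side_tray between -0.055 and 0.055 m and z of each of squeeze_bottle, pepper_mill, shaker in the frame of side_tray below 0.012 m and angle between each of squeeze_bottle, pepper_mill, shaker's own z axis and vertical below 0.08 rad and linear speed of each of squeeze_bottle, pepper_mill, shaker below 0.03 m/s and angular speed of each of squeeze_bottle, pepper_mill, shaker below 0.3 rad/s and contact force between the fingers and squeeze_bottle below 0.1 N and x of pepper_mill in the frame of side_tray between -0.125 and 0.125 m and y of pepper_mill in the frame of side_tray between -0.055 and 0.055 m and contact force between the fingers and pepper_mill below 0.1 N and x of shaker in the frame of side_tray between -0.125 and 0.125 m and y of shaker in the frame of side_tray between -0.055 and 0.055 m and contact force between the fingers and shaker below 0.1 N and distance of tongs from where it was at the start of the episode below 0.04 m), for 0.2 s.
2. the tongs lie flat and lengthwise inside the utensil tray, released, the three condiments still on the side tray (x of tongs in the frame of utensil_tray between -0.025 and 0.025 m and y of tongs in the frame of utensil_tray between -0.03 and 0.03 m and z of tongs in the frame of utensil_tray below 0.009 m and angle between the x axis of tongs and the x axis of utensil_tray, either way round below 0.25 rad and angle between tongs's own z axis and vertical below 0.035 rad and linear speed of each of tongs, squeeze_bottle, pepper_mill, shaker below 0.03 m/s and angular speed of each of tongs, squeeze_bottle, pepper_mill, shaker below 0.3 rad/s and contact force between the fingers and tongs below 0.1 N and x of squeeze_bottle in the frame of side_tray between -0.125 and 0.125 m and y of squeeze_bottle in the frame of side_tray between -0.055 and 0.055 m and z of each of squeeze_bottle, pepper_mill, shaker in the frame of side_tray below 0.012 m and angle between each of squeeze_bottle, pepper_mill, shaker's own z axis and vertical below 0.08 rad and contact force between the fingers and squeeze_bottle below 0.1 N and x of pepper_mill in the frame of side_tray between -0.125 and 0.125 m and y of pepper_mill in the frame of side_tray between -0.055 and 0.055 m and contact force between the fingers and pepper_mill below 0.1 N and x of shaker in the frame of side_tray between -0.125 and 0.125 m and y of shaker in the frame of side_tray between -0.055 and 0.055 m and contact force between the fingers and shaker below 0.1 N), for 0.2 s.
At the end, for the whole second after the job is handed in: Each condiment stands upright in the well it started in (within 20 mm of its start, as any upright seat in that well is), the tongs lie flat on the utensil tray's floor (centre within 25 mm lengthwise and 30 mm across, within 0.25 rad of its length, either way round), all released and at rest (distance of each of squeeze_bottle, pepper_mill, shaker from where it was at the start of the episode below 0.02 m and angle between each of squeeze_bottle, pepper_mill, shaker's own z axis and vertical below 0.06 rad and linear speed of each of squeeze_bottle, pepper_mill, shaker, tongs below 0.03 m/s and angular speed of each of squeeze_bottle, pepper_mill, shaker, tongs below 0.3 rad/s and contact force between the fingers and squeeze_bottle below 0.1 N and contact force between the fingers and pepper_mill below 0.1 N and contact force between the fingers and shaker below 0.1 N and x of tongs in the frame of utensil_tray between -0.025 and 0.025 m and y of tongs in the frame of utensil_tray between -0.03 and 0.03 m and z of tongs in the frame of utensil_tray below 0.009 m and angle between the x axis of tongs and the x axis of utensil_tray, either way round below 0.25 rad and angle between tongs's own z axis and vertical below 0.035 rad and contact force between the fingers and tongs below 0.1 N); the robot touches nothing.
It fails at once if squeeze bottle tipped over (angle between squeeze_bottle's own z axis and vertical above 0.7 rad).
It fails at once if pepper mill tipped over (angle between pepper_mill's own z axis and vertical above 0.7 rad).
It fails at once if shaker tipped over (angle between shaker's own z axis and vertical above 0.7 rad).
It fails at once if mixing bowl disturbed (moved more than 30 mm) (distance of mixing_bowl from where it was at the start of the episode above 0.03 m).
It fails at once if paper roll disturbed (moved more than 30 mm) (distance of paper_roll from where it was at the start of the episode above 0.03 m).
It also fails if it takes over 147 s, if anything falls off the work surface, if the arm or the gripper's body presses on something with over 40 N, if the wrist force passes 120 N, or if a joint passes its speed limit or range.

ROBOT

A 6-joint arm with a two-finger parallel gripper is mounted at the origin on the work surface. World frame = base frame: x ahead of the robot, y to its left, z up, the work surface at z = 0. Lengths are in m, angles in rad, forces in N, time in s.
With the tool pointing down it reaches from about 0.275 to 0.825 m from the base axis. Payload 4.9 kg.
Tool frame: the origin (TCP) lies midway between the tips of the shut fingers; the grasp point (between the pads) lies 19 mm behind it (arm.tcp_to_grasp is the z of the grasp point in the tool frame, in m); z points along the fingers, y is the line along which they close (so a half turn about z gives the same grasp; the last joint's range is limited). The gripper opens to 85 mm and grips with 20 to 120 N. Pads are 22 mm wide; open, the fingers measure 114 mm over their backs; the gripper's body (76 mm by 85 mm) begins 54 mm behind the grasp point. The pads swing forward as they close: fully open they stand 13 mm farther back than shut.
Start: joints at [-1.419, 0.326, -0.193, 1.052, 0, 1.437], TCP at [0.155, -0.528, 0.202] pointing down, gripper open.
Joint ranges: [-2.65, 2.65], [-0.97, 1.79], [-1.3, 1.35], [-1.93, 2.1], [-1.47, 1.37], [-3.14, 3.14]. Speed limits (rad/s): [2.57, 2.57, 3.14, 3.14, 3.14, 3.14].

INTERFACE

Orientations are given as a unit quaternion [w, x, y, z].
In Python, from bench import read_state, eyes, arm, nets gives the robot as it stands.
- The arm moves only by the shell command python3 -m handwheel 'ROWS'. ROWS is JSON, a list of rows, each a list of 3 entries, a list of its own where there are three numbers: the shift along the world's x, y, z in mm, then the turn, a rotation vector about the world's x, y, z in degrees, then the finger opening in mm, from 0 to 85.4. A call has 1 to 20 rows; each row shifts and turns the commanded pose from where the row before left it; what a row does not reach is not made up. A row lasts 1/10 s, in which the tool goes at most 50 mm and 8.59 degrees, less where a joint would pass 70% of its speed; a pose out of reach is approached as far as the arm can. A call with a gripper value outside its range is refused whole. The fingers move at their own pace and stop on an object; the grip force is fixed at half the most. Time passes only in rows, so rows that do not move let the fingers close. It gives the time, the measured TCP pose, the force, the opening and the grip force at its end, in the units of the state.
- read_state(): the state, without advancing time (a new reading comes with each control period).
- eyes.grab_frame(name): name is "scene" or "side" or "wrist"; returns the picture (400x640x3 uint8, red, green, blue); there is no depth.
- eyes.calibration(name): a dict with "fovy" (degrees; the focal length in pixels is half the picture's height over the tangent of half this angle, whatever the lens; pixels are square), "cx", "cy" (the principal point, pixels), "extrinsics" (4x4, takes a point from camera to world coordinates). Camera axes: x right, y down, z forward; pixel columns grow to the right and rows downward; lengths in m; the calibration is good to about 2 mm. A picture is of the moment at which its call begins: read the wrist's pose just before it. calibration takes no time and is no camera call; for the wrist camera it gives the pose at the moment of the call.
- arm.close_job(): hands the job in; it is judged then, once.
Trained networks look in the newest picture that a camera, given by its name, has taken for a name from the list of things; names that differ only in an ending like _2 or _b are one class to them, and where a whole thing is asked for, a point or a joint stands for the part that bears it (a point fixed in the world has none). Each returns a list of dicts, best first, with "confidence" (0 to 1); they miss things now and then, are a little off and sometimes report something else, mostly with a low value. They report only what shows in the picture. A call takes as long as a camera call.
- nets.masks_of(camera, query): "pixels" (400x640 bool, what is visible of it) and "bbox" ([centre column, centre row, width, height] in pixels, round what is visible of it).
The state is a dict: "t": time; "qpos": joint angles; "qd": joint speeds; "tau": joint torques, N m; "eef_pos": TCP position; "tool_rot": TCP orientation; "force": force on the tool from outside, world axes, zero at the start; "wrist_torque": the same for the moment, N m; "gripper_width": finger opening in m; "grip_force": force on a finger pad.
Only numpy, scipy, OpenCV 4.12 (cv2) and the standard library are available. Lean on these libraries where they do the work, as an engineer would, in place of code of your own. Each camera call takes 0.05 s, during which the arm holds its last target. There are 200 camera calls.

## Working session

There is one attempt and no reset: what is moved stays moved. The work goes in short steps, Python scripts to look and compute and a shell command to move; the robot and the scene stay as the last step left them, time stands still between calls to the robot, and variables do not carry over. Pictures are saved under pics/ and viewed, at most 14 in all, crops included, and the job is handed in when it is done.

```bash
mkdir -p pics; ls; python3 - <<'E'
from bench import read_state, eyes, arm, nets
import cv2
for n in ["scene","side"]:
    im=eyes.grab_frame(n); cv2.imwrite(f"pics/{n}0.png",im[:,:,::-1])
    c=eyes.calibration(n); print(n,c["fovy"],c["cx"],c["cy"],c["extrinsics"].__repr__())
s=read_state(); print(s)
E
```

```text
pics
scene 52.394524419373965 314.8472746669487 197.55977107116544 array([[-0.3197723 ,  0.62391237, -0.71307716,  1.34786939],
       [ 0.94735215,  0.22357573, -0.22921126,  0.23660871],
       [ 0.016419  , -0.74883059, -0.66255805,  0.70873357],
       [ 0.        ,  0.        ,  0.        ,  1.        ]])
side 47.35149051236285 320.9516807942445 196.99090493144348 array([[-0.9527899 , -0.2144631 ,  0.21493484,  0.36677065],
       [-0.30348052,  0.69488917, -0.65194219,  0.78698585],
       [-0.00953835, -0.68639247, -0.72716876,  0.89370961],
       [ 0.        ,  0.        ,  0.        ,  1.        ]])
{'t': 0.1, 'qpos': array([-1.41918261e+00,  3.26865109e-01, -1.93461661e-01,  1.05201466e+00,
       -1.00155264e-05,  1.43659823e+00]), 'qd': array([ 7.40747290e-06, -9.77627999e-04,  2.64057813e-03,  1.68940079e-04,
        3.28518938e-04, -5.53646395e-04]), 'tau': array([-7.02785255e-04, -4.44241941e+01,  2.63036424e+01,  8.00561247e-03,
       -2.10974986e-04, -1.09827803e-05]), 'eef_pos': array([ 0.15498849, -0.52712725,  0.20119115]), 'tool_rot': array([-7.72480326e-04,  9.89806021e-01,  1.42419958e-01, -1.17347352e-05]), 'force': array([ 0.96396211, -0.13698341, -0.05896305]), 'wrist_torque': array([-0.00118382, -0.02353555,  0.04669389]), 'grip_force': 0.0, 'gripper_width': 0.08553822555914331}
```

View pics/scene0.png

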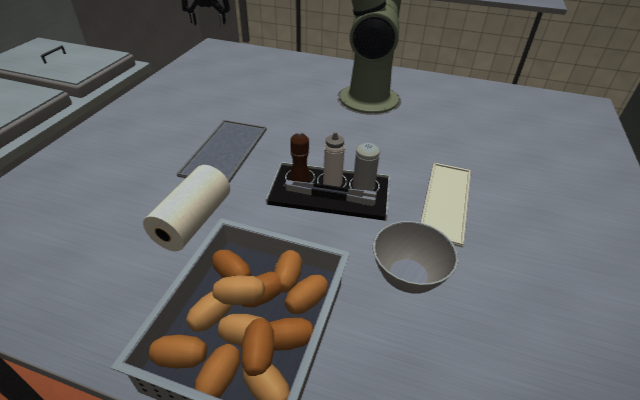

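View pics/side0.png

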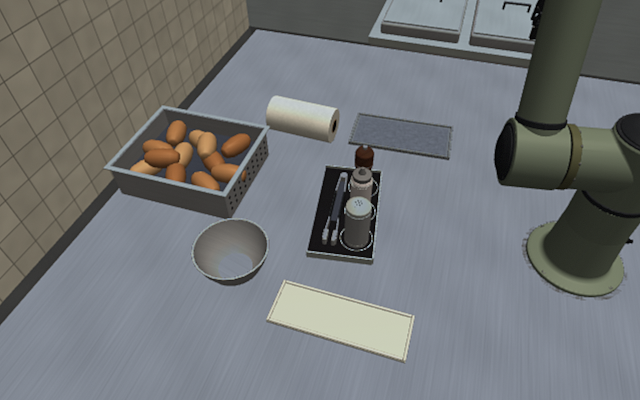

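Scene: mill (300,158), bottle (334,160) and shaker (367,168) in the caddy, with tongs behind at (330,190). The grey tray is on the robot's right, at (222,150) in the picture, and the white tray is at (446,202).

```bash
cat > h.py <<'E'
from bench import read_state, eyes, arm, nets
import numpy as np, cv2
from scipy.optimize import least_squares
PROF={"squeeze_bottle":[(.026,0),(.026,.122),(.023,.122),(.023,.14),(.004,.16)],
 "pepper_mill":[(.027,0),(.024,.096),(.024,.130),(.008,.15)],
 "shaker":[(.03,0),(.03,.108),(.012,.13)]}
def proj(c,P):
    T=np.linalg.inv(c["extrinsics"]); p=P@T[:3,:3].T+T[:3,3]; f=200/np.tan(np.radians(c["fovy"]/2))
    return p[:,:2]/p[:,2:]*f+[c["cx"],c["cy"]]
def plane(c,uv,z):
    f=200/np.tan(np.radians(c["fovy"]/2)); uv=np.atleast_2d(uv).astype(float)
    d=np.c_[(uv-[c["cx"],c["cy"]])/f,np.ones(len(uv))]@c["extrinsics"][:3,:3].T; o=c["extrinsics"][:3,3]
    return (o+d*((z-o[2])/d[:,2:]))[:,:2]
def mask(cam,q,grab=True):
    if grab: eyes.grab_frame(cam)
    c=eyes.calibration(cam); r=nets.masks_of(cam,q)
    return c,(r[0] if r else None)
def rect(cam,q,z,grab=True):
    c,r=mask(cam,q,grab)
    if r is None: return None
    v,u=np.nonzero(r["pixels"]); p=plane(c,np.c_[u,v],z)
    (x,y),(w,h),a=cv2.minAreaRect((p*1000).astype(np.float32))
    if w<h: w,h,a=h,w,a+90
    a=(a+90)%180-90
    return cam,q,round(r["confidence"],2),[round(float(k),1) for k in (x,y,w,h,a)]
TH=np.linspace(0,2*np.pi,24)
def sil(q,x,y,z0):
    return np.array([(x+r*np.cos(t),y+r*np.sin(t),z0+h) for r,h in PROF[q] for t in TH])
def cond(q,obs,z0,guess):
    # obs: list of (calib, result); fit left/right/top edges of the bbox
    def f(p):
        e=[]
        for c,r in obs:
            uv=proj(c,sil(q,p[0],p[1],z0)); b=r["bbox"]
            e+=[uv[:,0].min()-(b[0]-b[2]/2),uv[:,0].max()-(b[0]+b[2]/2),uv[:,1].min()-(b[1]-b[3]/2)]
        return np.array(e)
    s=least_squares(f,guess,loss="soft_l1"); return np.round(s.x*1000,1),np.round(f(s.x),1)
E
python3 - <<'E'
from h import *
for cam in ["scene","side"]:
    eyes.grab_frame(cam)
    for q,z in [("caddy",.014),("side_tray",.012),("utensil_tray",.012),("tongs",.03)]:
        print(rect(cam,q,z,False))
for q in PROF:
    o=[mask(c,q) for c in ("scene","side")]; print(q,[(k[1]["confidence"],k[1]["bbox"]) for k in o],cond(q,o,.008,[.45,0]))
E
```

```text
('scene', 'caddy', 0.37, [480.6, -325.2, 310.3, 158.2, 3.6])
('scene', 'side_tray', 0.97, [480.5, -328.5, 317.5, 163.1, 2.8])
('scene', 'utensil_tray', 0.72, [490.3, 317.7, 309.5, 106.0, -0.3])
('scene', 'tongs', 0.65, [584.6, 28.3, 241.2, 63.9, -81.9])
('side', 'caddy', 0.7, [551.0, 19.3, 325.3, 160.1, -81.3])
('side', 'side_tray', 0.7, [477.3, -326.7, 302.4, 165.7, 2.8])
('side', 'utensil_tray', 0.72, [482.9, 320.3, 300.7, 112.1, -0.3])
('side', 'tongs', 0.74, [578.6, 27.3, 248.2, 35.9, -82.6])
squeeze_bottle [(0.89, [332.4, 158.7, 20.6, 56.0]), (0.88, [359.2, 184.5, 23.2, 29.0])] (array([521. ,  17.4]), array([-0.1,  1.2,  0.8,  0.1,  0.3, -4.1]))
pepper_mill [(0.57, [297.5, 159.3, 18.6, 49.4]), (0.67, [362.5, 157.6, 20.4, 23.6])] (array([536.4, -73.4]), array([-0.1,  1.2, -4.2, -1.6,  0.2, -3. ]))
shaker [(0.91, [365.8, 166.8, 29.4, 48.8]), (0.71, [355.9, 220.0, 31.6, 52.2])] (array([505.4,  99.7]), array([ 0.1, -2.3,  0.6,  3.2, -1. ,  4.3]))
```

```bash
python3 -m handwheel '[[[26,39,7],[0,0,5.9],85],[[26,39,7],[0,0,5.9],85],[[26,39,7],[0,0,5.9],85],[[26,39,7],[0,0,5.9],85],[[26,39,7],[0,0,5.9],85],[[26,39,7],[0,0,5.9],85],[[26,39,7],[0,0,5.9],85],[[26,39,7],[0,0,5.9],85],[[26,39,7],[0,0,5.9],85],[[26,39,7],[0,0,5.9],85],[[26,39,7],[0,0,5.9],85],[[26,39,7],[0,0,5.9],85],[[26,39,7],[0,0,5.9],85],[[26,39,7],[0,0,5.9],85],[[0,0,0],[0,0,0],85],[[0,0,0],[0,0,0],85]]'
cat >> h.py <<'E'
def pose():
    s=read_state(); w,x,y,z=s["tool_rot"]
    from scipy.spatial.transform import Rotation as R
    M=R.from_quat([x,y,z,w]).as_matrix()
    print("t%.1f"%s["t"],"tcp",np.round(s["eef_pos"]*1000,1),"yang %.1f"%np.degrees(np.arctan2(M[1,1],M[0,1])),"zax",np.round(M[:,2],3),"w %.1f gf %.1f"%(s["gripper_width"]*1000,s["grip_force"]),"F",np.round(s["force"],1),"q",np.round(s["qpos"],2))
E
python3 - <<'E'
from h import *
pose()
im=eyes.grab_frame("wrist"); cv2.imwrite("pics/w1.png",im[:,:,::-1])
for q,g in [("squeeze_bottle",[.521,.017]),("pepper_mill",[.534,-.073]),("shaker",[.505,.1])]:
    o=[mask("wrist",q,False)]
    print(q,o[0][1] and (o[0][1]["confidence"],o[0][1]["bbox"]))
    c=o[0][0]
    print(proj(c,np.array([[*g,.13]])))
E
```

```text
t: 2.8
eef_pos: [0.5191, 0.0191, 0.2996]
tool_rot: [-0.0, 0.649, 0.761, -0.0]
force: [0.8, 0.3, 0.8]
gripper_width: 0.0851
grip_force: 0.0
t2.8 tcp [519.1  19.1 299.6] yang 9.1 zax [-0.001 -0.    -1.   ] w 85.1 gf 0.0 F [0.8 0.3 0.8] q [-0.11  0.22 -0.08  1.27 -0.    1.31]
squeeze_bottle (0.67, [318.5, 166.6, 48.7, 63.5])
[[319.92299532 173.53909312]]
pepper_mill (0.85, [320.7, 237.3, 40.2, 75.3])
[[319.12868667 252.03862791]]
shaker (0.57, [319.8, 89.1, 59.3, 62.4])
[[317.34174272  88.25492849]]
```

View pics/w1.png

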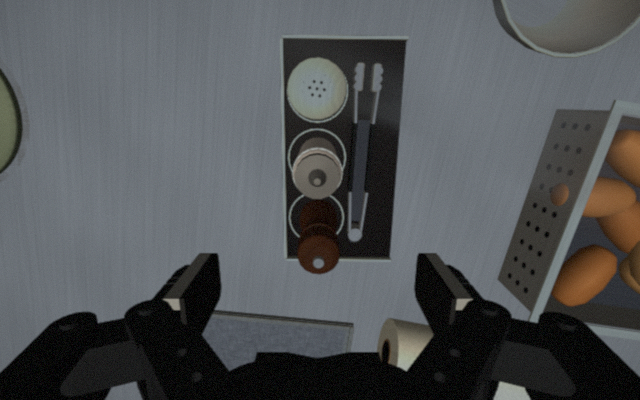

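The wrist picture shows the row well aligned: shaker lid (317,89), bottle nozzle (318,180), mill button (319,263). The tongs' rubber grip runs from (363,122) to (358,218), with the heads at the shaker end.

```bash
python3 - <<'E'
from h import *
c=eyes.calibration("wrist")
for n,uv,z in [("shaker lid",(317,89),.138),("nozzle",(318,180),.168),("button",(319,263),.158),("wells",[(317,158),(317,217)],.014),("tongs",[(363,122),(358,218),(360,170)],.036),("caddy",[(281,37),(407,38),(391,260),(286,260)],.02)]:
    print(n,np.round(plane(c,uv,z)*1000,1).tolist())
o=[]
for cam in ["scene","side"]:
  cc,r=mask(cam,"shaker"); o.append((cc,r))
E
```

```text
shaker lid [[504.9, 98.8]]
nozzle [[518.5, 17.4]]
button [[533.6, -72.9]]
wells [[518.1, 12.9], [531.3, -73.0]]
tongs [[568.9, 71.6], [587.0, -58.0], [576.9, 9.3]]
caddy [[450.5, 156.9], [605.9, 179.8], [651.5, -121.6], [495.4, -145.7]]
```

```bash
python3 - <<'E'
from h import *
for cam in ["scene","side"]:
    print(rect(cam,"paper_roll",.06),rect(cam,"mixing_bowl",.08,False))
c=eyes.calibration("scene"); print(np.round(plane(c,[(227,121),(267,125),(224,182),(179,173)],.012)*1000))
print(np.round(plane(c,[(433,164),(470,169),(464,243),(421,231)],.012)*1000))
c=eyes.calibration("side"); print(np.round(plane(c,[(359,114),(453,126),(449,158),(348,142)],.012)*1000))
print(np.round(plane(c,[(285,282),(414,315),(406,359),(267,321)],.012)*1000))
E
```

```text
('scene', 'paper_roll', 0.9, [764.6, -259.0, 281.6, 133.5, -2.7]) ('scene', 'mixing_bowl', 0.66, [762.8, 265.2, 191.9, 170.6, 25.6])
('side', 'paper_roll', 0.65, [548.6, -142.1, 102.1, 51.9, -76.8]) ('side', 'mixing_bowl', 0.82, [754.0, 264.6, 178.8, 175.7, 80.9])
[[ 337. -395.]
 [ 315. -263.]
 [ 621. -255.]
 [ 628. -389.]]
[[345. 269.]
 [333. 371.]
 [632. 372.]
 [627. 272.]]
[[ 622. -388.]
 [ 328. -413.]
 [ 322. -259.]
 [ 619. -243.]]
[[625. 272.]
 [333. 268.]
 [332. 368.]
 [627. 374.]]
```

```bash
python3 -m handwheel '[[[7,-46,-40],[0,0,0],85],[[7.5,-46,-40],[0,0,0],85],[[0,0,0],[0,0,0],85],[[0,0,-30],[0,0,0],85],[[0,0,-30],[0,0,0],85],[[0,0,-30],[0,0,0],85],[[0,0,-30],[0,0,0],85],[[0,0,0],[0,0,0],85],[[0,0,0],[0,0,0],40],[[0,0,0],[0,0,0],40],[[0,0,0],[0,0,0],40],[[0,0,0],[0,0,0],40],[[0,0,0],[0,0,0],40],[[0,0,0],[0,0,0],40],[[0,0,0],[0,0,0],40],[[0,0,0],[0,0,0],40]]'
```

```text
t: 5.1
eef_pos: [0.5308, -0.0566, 0.1147]
tool_rot: [-0.0, 0.65, 0.76, -0.0]
force: [-0.5, 0.1, -0.5]
gripper_width: 0.04
grip_force: 0.0
```

```bash
python3 - <<'E'
from h import *
pose()
a=eyes.grab_frame("scene")[100:250,230:430]; b=eyes.grab_frame("side")[100:300,250:450]
im=np.hstack([cv2.resize(a,(400,300),interpolation=3),cv2.resize(b,(400,300),interpolation=3)])
cv2.imwrite("pics/c1.png",im[:,:,::-1])
E
```

```text
t5.1 tcp [530.8 -56.6 114.7] yang 9.0 zax [-0.  0. -1.] w 40.0 gf 0.0 F [-0.5  0.1 -0.5] q [-0.24  0.37 -0.36  0.83 -0.    1.17]
```

View pics/c1.png

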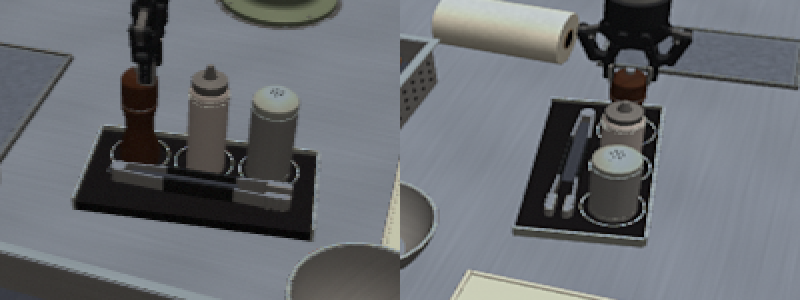

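The mill still stands upright, with the fingers just above it and off-centre: my diagonal rows exceeded 50 mm and were cut short. I'll open, centre over it and grip again.

```bash
python3 -m handwheel '[[[0,0,0],[0,0,0],85],[[0,0,0],[0,0,0],85],[[0,0,0],[0,0,0],85],[[0,0,0],[0,0,0],85],[[0,0,0],[0,0,0],85],[[0,0,0],[0,0,0],85],[[3,-16,0],[0,0,0],85],[[0,0,-16],[0,0,0],85],[[0,0,0],[0,0,0],85],[[0,0,0],[0,0,0],40],[[0,0,0],[0,0,0],40],[[0,0,0],[0,0,0],40],[[0,0,0],[0,0,0],40],[[0,0,0],[0,0,0],40],[[0,0,0],[0,0,0],40],[[0,0,0],[0,0,0],40]]'
```

```text
t: 6.8
eef_pos: [0.5347, -0.0728, 0.0999]
tool_rot: [0.001, 0.65, 0.76, 0.0]
force: [-1.2, 0.8, 5.4]
gripper_width: 0.0439
grip_force: 60.4
```

```bash
python3 -m handwheel '[[[0,0,8],[0,0,0],40],[[0,0,16],[0,0,0],40],[[0,0,16],[0,0,0],40],[[0,0,10],[0,0,0],40],[[0,0,0],[0,0,0],40]]'; python3 - <<'E'
from h import *
pose()
a=eyes.grab_frame("scene")[80:230,230:430]; b=eyes.grab_frame("side")[100:250,250:450]
im=np.hstack([cv2.resize(a,(400,300),interpolation=3),cv2.resize(b,(400,300),interpolation=3)])
cv2.imwrite("pics/c2.png",im[:,:,::-1])
E
```

```text
t: 7.3
eef_pos: [0.5349, -0.0728, 0.1502]
tool_rot: [0.001, 0.65, 0.76, 0.001]
force: [-0.3, -0.5, -2.9]
gripper_width: 0.0436
grip_force: 61.6
t7.3 tcp [534.9 -72.8 150.2] yang 9.0 zax [ 0.002 -0.001 -1.   ] w 43.6 gf 61.6 F [-0.3 -0.5 -2.9] q [-0.27  0.35 -0.3   0.92  0.    1.14]
```

View pics/c2.png

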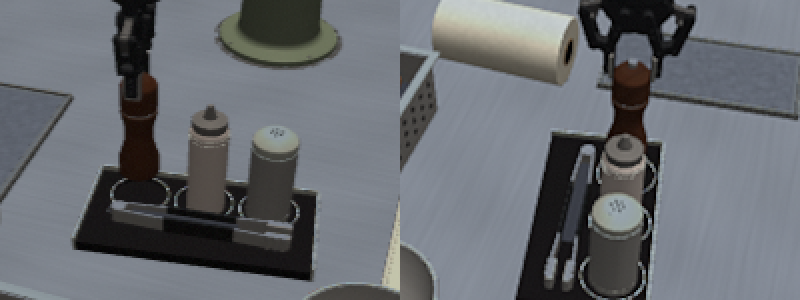

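```bash
python3 -m handwheel '[[[1.9,-17.8,0],[0,0,6],40],[[1.9,-17.8,0],[0,0,6],40],[[1.9,-17.8,0],[0,0,6],40],[[1.9,-17.8,0],[0,0,6],40],[[1.9,-17.8,0],[0,0,6],40],[[1.9,-17.8,0],[0,0,6],40],[[1.9,-17.8,0],[0,0,6],40],[[1.9,-17.8,0],[0,0,6],40],[[1.9,-17.8,0],[0,0,6],40],[[1.9,-17.8,0],[0,0,6],40],[[1.9,-17.8,0],[0,0,6],40],[[1.9,-17.8,0],[0,0,6],40],[[1.9,-17.8,0],[0,0,6],40],[[1.9,-17.8,0],[0,0,6],40],[[0,0,0],[0,0,0],40],[[0,0,-15],[0,0,0],40],[[0,0,-15],[0,0,0],40],[[0,0,-12],[0,0,0],40],[[0,0,-5],[0,0,0],40],[[0,0,0],[0,0,0],40]]'
```

```text
t: 9.4
eef_pos: [0.5598, -0.3209, 0.1005]
tool_rot: [-0.001, -0.026, 1.0, 0.001]
force: [0.1, 0.7, -2.3]
gripper_width: 0.0439
grip_force: 61.7
```

```bash
python3 -m handwheel '[[[0,0,-2],[0,0,0],40],[[0,0,0],[0,0,0],40],[[0,0,0],[0,0,0],40]]'
```

```text
t: 9.7
eef_pos: [0.5608, -0.3221, 0.1003]
tool_rot: [0.0, -0.026, 1.0, -0.0]
force: [0.5, -0.1, -3.0]
gripper_width: 0.0436
grip_force: 61.7
```

```bash
python3 -m handwheel '[[[0,0,-2],[0,0,0],40],[[0,0,0],[0,0,0],40],[[0,0,0],[0,0,0],40]]'
```

```text
t: 10.0
eef_pos: [0.5607, -0.3221, 0.0981]
tool_rot: [0.0, -0.026, 1.0, -0.0]
force: [1.1, -0.4, -1.9]
gripper_width: 0.0437
grip_force: 61.9
```

```bash
python3 -m handwheel '[[[0,0,-0.5],[0,0,0],85],[[0,0,0],[0,0,0],85],[[0,0,0],[0,0,0],85],[[0,0,0],[0,0,0],85],[[0,0,0],[0,0,0],85],[[0,0,0],[0,0,0],85],[[0,0,20],[0,0,0],85],[[0,0,40],[0,0,0],85],[[0,0,45],[0,0,0],85],[[0,0,10],[0,0,0],85],[[0,0,0],[0,0,0],85]]' && python3 -m handwheel '[[[-3,24.2,0],[0,0,-6],85],[[-3,24.2,0],[0,0,-6],85],[[-3,24.2,0],[0,0,-6],85],[[-3,24.2,0],[0,0,-6],85],[[-3,24.2,0],[0,0,-6],85],[[-3,24.2,0],[0,0,-6],85],[[-3,24.2,0],[0,0,-6],85],[[-3,24.2,0],[0,0,-6],85],[[-3,24.2,0],[0,0,-6],85],[[-3,24.2,0],[0,0,-6],85],[[-3,24.2,0],[0,0,-6],85],[[-3,24.2,0],[0,0,-6],85],[[-3,24.2,0],[0,0,-6],85],[[-3,24.2,0],[0,0,-6],85],[[0,0,0],[0,0,0],85],[[0,0,0],[0,0,0],85]]'; python3 - <<'E'
from h import *
pose()
a=eyes.grab_frame("scene")[100:220,170:330]
b=eyes.grab_frame("wrist")
im=np.hstack([cv2.resize(a,(400,300),interpolation=3),cv2.resize(b,(400,250)).copy().__class__((0,)) if 0 else np.pad(cv2.resize(b,(400,250)),((0,50),(0,0),(0,0)))])
cv2.imwrite("pics/c3.png",im[:,:,::-1])
c,r=mask("scene","pepper_mill",False); o=[(c,r),mask("side","pepper_mill")]
print(cond("pepper_mill",o,.006,[.56,-.32]),mask("wrist","squeeze_bottle",False)[1]["bbox"])
E
```

```text
t: 11.1
eef_pos: [0.5619, -0.3228, 0.2149]
tool_rot: [0.002, -0.026, 1.0, -0.002]
force: [-0.3, -0.9, -0.1]
gripper_width: 0.085
grip_force: 0.0
t: 12.7
eef_pos: [0.5176, 0.0172, 0.2108]
tool_rot: [-0.001, 0.649, 0.761, -0.001]
force: [-0.6, 0.1, -0.3]
gripper_width: 0.0849
grip_force: 0.0
t12.7 tcp [517.6  17.2 210.8] yang 9.1 zax [-0.002 -0.    -1.   ] w 84.9 gf 0.0 F [-0.6  0.1 -0.3] q [-0.11  0.26 -0.26  1.05 -0.    1.3 ]
(array([ 565.3, -319.4]), array([ -0.3,   3. ,  -2.7,  -3.6,   0.3, -30.6])) [317.8, 184.6, 66.9, 88.8]
```

View pics/c3.png

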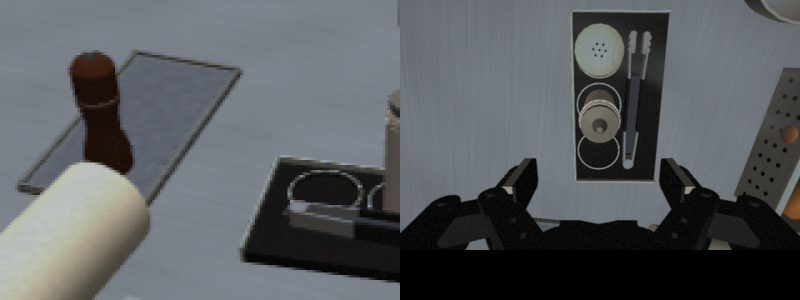

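```bash
python3 -m handwheel '[[[1,0,-35],[0,0,0],85],[[0,0,-35],[0,0,0],85],[[0,0,-31],[0,0,0],85],[[0,0,-10],[0,0,0],85],[[0,0,0],[0,0,0],85],[[0,0,0],[0,0,0],85],[[0,0,0],[0,0,0],42],[[0,0,0],[0,0,0],42],[[0,0,0],[0,0,0],42],[[0,0,0],[0,0,0],42],[[0,0,0],[0,0,0],42],[[0,0,0],[0,0,0],42],[[0,0,0],[0,0,0],42]]'
```

```text
t: 14.3
eef_pos: [0.5204, 0.0168, 0.1028]
tool_rot: [0.001, 0.65, 0.76, 0.001]
force: [-1.6, -0.0, 7.8]
gripper_width: 0.0435
grip_force: 59.7
```

```bash
python3 -m handwheel '[[[0,0,8],[0,0,0],42],[[0,0,16],[0,0,0],42],[[0,0,16],[0,0,0],42],[[0,0,10],[0,0,0],42],[[0,0,0],[0,0,0],42],[[0,0,0],[0,0,0],42]]'; python3 - <<'E'
from h import *
pose()
a=eyes.grab_frame("scene")[80:200,260:420]; b=eyes.grab_frame("side")[110:260,270:470]
im=np.hstack([cv2.resize(a,(400,300),interpolation=3),cv2.resize(b,(400,300),interpolation=3)])
cv2.imwrite("pics/c4.png",im[:,:,::-1])
E
```

```text
t: 14.9
eef_pos: [0.5193, 0.017, 0.151]
tool_rot: [-0.0, 0.65, 0.76, -0.0]
force: [0.5, -0.2, -3.5]
gripper_width: 0.0433
grip_force: 60.7
t14.9 tcp [519.3  17.  151. ] yang 9.0 zax [-0.  0. -1.] w 43.3 gf 60.7 F [ 0.5 -0.2 -3.5] q [-0.11  0.31 -0.35  0.91 -0.    1.3 ]
```

View pics/c4.png

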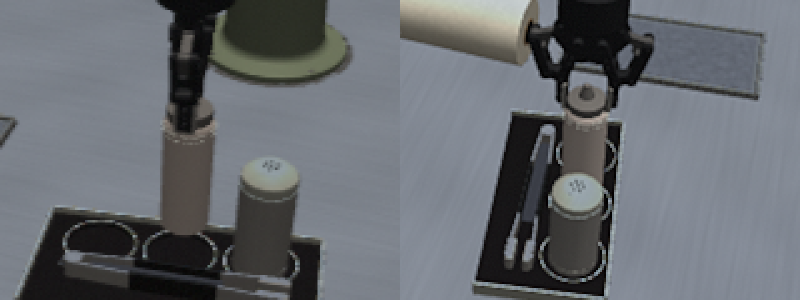

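```bash
python3 -m handwheel '[[[-3.1,-24.5,0],[0,0,6],42],[[-3.1,-24.5,0],[0,0,6],42],[[-3.1,-24.5,0],[0,0,6],42],[[-3.1,-24.5,0],[0,0,6],42],[[-3.1,-24.5,0],[0,0,6],42],[[-3.1,-24.5,0],[0,0,6],42],[[-3.1,-24.5,0],[0,0,6],42],[[-3.1,-24.5,0],[0,0,6],42],[[-3.1,-24.5,0],[0,0,6],42],[[-3.1,-24.5,0],[0,0,6],42],[[-3.1,-24.5,0],[0,0,6],42],[[-3.1,-24.5,0],[0,0,6],42],[[-3.1,-24.5,0],[0,0,6],42],[[-3.1,-24.5,0],[0,0,6],42],[[0,0,0],[0,0,0],42],[[0,0,-15],[0,0,0],42],[[0,0,-15],[0,0,0],42],[[0,0,-12],[0,0,0],42],[[0,0,-4],[0,0,0],42],[[0,0,0],[0,0,0],42]]' && python3 -m handwheel '[[[0,0,-2],[0,0,0],42],[[0,0,0],[0,0,0],42],[[0,0,0],[0,0,0],42]]'
```

```text
t: 17.0
eef_pos: [0.4756, -0.3252, 0.1043]
tool_rot: [-0.001, -0.026, 1.0, 0.001]
force: [-0.5, 0.2, -3.1]
gripper_width: 0.0434
grip_force: 61.0
t: 17.3
eef_pos: [0.4764, -0.3263, 0.1038]
tool_rot: [0.0, -0.026, 1.0, -0.0]
force: [1.2, -0.3, -3.1]
gripper_width: 0.0432
grip_force: 61.0
```

```bash
python3 -m handwheel '[[[0,0,-2],[0,0,0],42],[[0,0,0],[0,0,0],42],[[0,0,0],[0,0,0],42]]'; python3 -m handwheel '[[[0,0,-1],[0,0,0],42],[[0,0,0],[0,0,0],42],[[0,0,0],[0,0,0],42]]'
```

```text
t: 17.6
eef_pos: [0.476, -0.326, 0.1012]
tool_rot: [-0.0, -0.026, 1.0, 0.0]
force: [-0.1, 0.1, -3.4]
gripper_width: 0.0435
grip_force: 61.0
t: 17.9
eef_pos: [0.4765, -0.3263, 0.1009]
tool_rot: [0.0, -0.026, 1.0, -0.0]
force: [-1.3, 0.5, 3.5]
gripper_width: 0.0434
grip_force: 61.8
```

```bash
python3 -m handwheel '[[[0,0,0.5],[0,0,0],85],[[0,0,0],[0,0,0],85],[[0,0,0],[0,0,0],85],[[0,0,0],[0,0,0],85],[[0,0,0],[0,0,0],85],[[0,0,0],[0,0,0],85],[[0,0,20],[0,0,0],85],[[0,0,40],[0,0,0],85],[[0,0,45],[0,0,0],85],[[0,0,10],[0,0,0],85],[[0,0,0],[0,0,0],85]]' && python3 -m handwheel '[[[2.05,30.4,0],[0,0,-6],85],[[2.05,30.4,0],[0,0,-6],85],[[2.05,30.4,0],[0,0,-6],85],[[2.05,30.4,0],[0,0,-6],85],[[2.05,30.4,0],[0,0,-6],85],[[2.05,30.4,0],[0,0,-6],85],[[2.05,30.4,0],[0,0,-6],85],[[2.05,30.4,0],[0,0,-6],85],[[2.05,30.4,0],[0,0,-6],85],[[2.05,30.4,0],[0,0,-6],85],[[2.05,30.4,0],[0,0,-6],85],[[2.05,30.4,0],[0,0,-6],85],[[2.05,30.4,0],[0,0,-6],85],[[2.05,30.4,0],[0,0,-6],85],[[0,0,0],[0,0,0],85],[[0,0,0],[0,0,0],85]]'; python3 - <<'E'
from h import *
pose()
a=eyes.grab_frame("scene")[100:220,170:330]
b=eyes.grab_frame("wrist")
im=np.hstack([cv2.resize(a,(400,300),interpolation=3),np.pad(cv2.resize(b,(400,250)),((0,50),(0,0),(0,0)))])
cv2.imwrite("pics/c5.png",im[:,:,::-1])
c,r=mask("wrist","shaker",False); print(r["bbox"],proj(c,np.array([[.505,.099,.138]])))
E
```

```text
t: 19.0
eef_pos: [0.4773, -0.3271, 0.218]
tool_rot: [0.002, -0.026, 1.0, -0.002]
force: [-0.5, 0.2, -0.2]
gripper_width: 0.0849
grip_force: 0.0
t: 20.6
eef_pos: [0.5036, 0.0998, 0.214]
tool_rot: [-0.001, 0.649, 0.761, -0.001]
force: [0.2, -0.8, 0.0]
gripper_width: 0.0849
grip_force: 0.0
t20.6 tcp [503.6  99.8 214. ] yang 9.1 zax [-0.003 -0.001 -1.   ] w 84.9 gf 0.0 F [ 0.2 -0.8  0. ] q [ 0.05  0.25 -0.26  1.06 -0.    1.46]
[323.1, 180.3, 72.3, 85.3] [[319.22449386 196.17314117]]
```

View pics/c5.png

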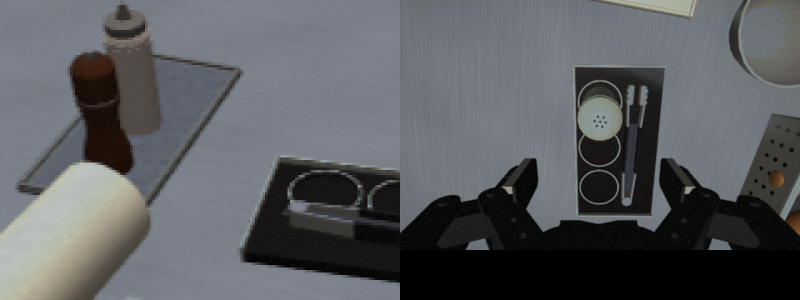

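```bash
python3 -m handwheel '[[[1.5,-1,-40],[0,0,0],85],[[0,0,-40],[0,0,0],85],[[0,0,-40],[0,0,0],85],[[0,0,-16],[0,0,0],85],[[0,0,0],[0,0,0],85],[[0,0,0],[0,0,0],85],[[0,0,0],[0,0,0],50],[[0,0,0],[0,0,0],50],[[0,0,0],[0,0,0],50],[[0,0,0],[0,0,0],50],[[0,0,0],[0,0,0],50],[[0,0,0],[0,0,0],50]]'
```

```text
t: 21.95
eef_pos: [0.5073, 0.0985, 0.0817]
tool_rot: [0.001, 0.65, 0.76, 0.001]
force: [-2.5, -1.2, 7.3]
gripper_width: 0.0562
grip_force: 62.7
```

```bash
python3 -m handwheel '[[[0,0,8],[0,0,0],50],[[0,0,16],[0,0,0],50],[[0,0,16],[0,0,0],50],[[0,0,10],[0,0,0],50],[[0,0,0],[0,0,0],50],[[0,0,0],[0,0,0],50]]' && python3 -m handwheel '[[[-8.3,-30.6,0],[0,0,6],50],[[-8.3,-30.6,0],[0,0,6],50],[[-8.3,-30.6,0],[0,0,6],50],[[-8.3,-30.6,0],[0,0,6],50],[[-8.3,-30.6,0],[0,0,6],50],[[-8.3,-30.6,0],[0,0,6],50],[[-8.3,-30.6,0],[0,0,6],50],[[-8.3,-30.6,0],[0,0,6],50],[[-8.3,-30.6,0],[0,0,6],50],[[-8.3,-30.6,0],[0,0,6],50],[[-8.3,-30.6,0],[0,0,6],50],[[-8.3,-30.6,0],[0,0,6],50],[[-8.3,-30.6,0],[0,0,6],50],[[-8.3,-30.6,0],[0,0,6],50],[[0,0,0],[0,0,0],50],[[0,0,-15],[0,0,0],50],[[0,0,-15],[0,0,0],50],[[0,0,-12],[0,0,0],50],[[0,0,-4],[0,0,0],50],[[0,0,0],[0,0,0],50]]' && python3 -m handwheel '[[[0,0,-2],[0,0,0],50],[[0,0,0],[0,0,0],50],[[0,0,0],[0,0,0],50]]'
```

```text
t: 22.55
eef_pos: [0.5061, 0.0986, 0.1296]
tool_rot: [-0.0, 0.65, 0.76, 0.0]
force: [0.3, 0.1, -4.7]
gripper_width: 0.056
grip_force: 64.9
t: 24.55
eef_pos: [0.3897, -0.3289, 0.0829]
tool_rot: [-0.001, -0.026, 1.0, 0.001]
force: [-0.2, 0.1, -4.6]
gripper_width: 0.056
grip_force: 65.5
t: 24.85
eef_pos: [0.3904, -0.3301, 0.0822]
tool_rot: [0.0, -0.026, 1.0, -0.0]
force: [0.5, 0.6, -4.2]
gripper_width: 0.0561
grip_force: 65.5
```

```bash
python3 -m handwheel '[[[0,0,-2],[0,0,0],50],[[0,0,0],[0,0,0],50],[[0,0,0],[0,0,0],50]]'; python3 -m handwheel '[[[0,0,-1],[0,0,0],50],[[0,0,0],[0,0,0],50],[[0,0,0],[0,0,0],50]]'
```

```text
t: 25.15
eef_pos: [0.3903, -0.3302, 0.08]
tool_rot: [0.0, -0.026, 1.0, -0.0]
force: [0.2, -0.1, -3.2]
gripper_width: 0.0559
grip_force: 65.7
t: 25.45
eef_pos: [0.3906, -0.3303, 0.0799]
tool_rot: [0.001, -0.026, 1.0, -0.001]
force: [-1.0, 0.2, 5.9]
gripper_width: 0.056
grip_force: 66.8
```

```bash
python3 -m handwheel '[[[0,0,0.5],[0,0,0],85],[[0,0,0],[0,0,0],85],[[0,0,0],[0,0,0],85],[[0,0,0],[0,0,0],85],[[0,0,0],[0,0,0],85],[[0,0,0],[0,0,0],85],[[0,0,20],[0,0,0],85],[[0,0,40],[0,0,0],85],[[0,0,45],[0,0,0],85],[[0,0,35],[0,0,0],85],[[0,0,0],[0,0,0],85]]' && python3 -m handwheel '[[[13.3,23.6,2.5],[0,0,-6],85],[[13.3,23.6,2.5],[0,0,-6],85],[[13.3,23.6,2.5],[0,0,-6],85],[[13.3,23.6,2.5],[0,0,-6],85],[[13.3,23.6,2.5],[0,0,-6],85],[[13.3,23.6,2.5],[0,0,-6],85],[[13.3,23.6,2.5],[0,0,-6],85],[[13.3,23.6,2.5],[0,0,-6],85],[[13.3,23.6,2.5],[0,0,-6],85],[[13.3,23.6,2.5],[0,0,-6],85],[[13.3,23.6,2.5],[0,0,-6],85],[[13.3,23.6,2.5],[0,0,-6],85],[[13.3,23.6,2.5],[0,0,-6],85],[[13.3,23.6,2.5],[0,0,-6],85],[[0,0,0],[0,0,0],85],[[0,0,0],[0,0,0],85]]'; python3 - <<'E'
from h import *
pose()
a=eyes.grab_frame("scene")[100:220,170:330]
b=eyes.grab_frame("wrist")
im=np.hstack([cv2.resize(a,(300,225),interpolation=3),np.pad(b[:,150:500],((0,0),(0,0),(0,0)))[:225]*0+0] ) if 0 else np.hstack([np.pad(cv2.resize(a,(300,225),interpolation=3),((0,175),(0,0),(0,0))),b[:,100:550]])
cv2.imwrite("pics/c6.png",im[:,:,::-1])
print(rect("wrist","tongs",.036,False))
E
```

```text
t: 26.55
eef_pos: [0.3924, -0.3323, 0.2244]
tool_rot: [0.003, -0.026, 1.0, -0.004]
force: [0.3, -0.8, -0.8]
gripper_width: 0.0852
grip_force: 0.0
t: 28.15
eef_pos: [0.5759, 0.0009, 0.2532]
tool_rot: [-0.001, 0.649, 0.761, -0.001]
force: [0.5, -0.3, -1.0]
gripper_width: 0.0847
grip_force: 0.0
t28.1 tcp [575.9   0.9 253.2] yang 9.1 zax [-0.002 -0.    -1.   ] w 84.7 gf 0.0 F [ 0.5 -0.3 -1. ] q [-0.13  0.35 -0.03  1.2  -0.    1.29]
('wrist', 'tongs', 0.7, [577.5, 26.5, 237.3, 34.2, -83.1])
```

View pics/c6.png

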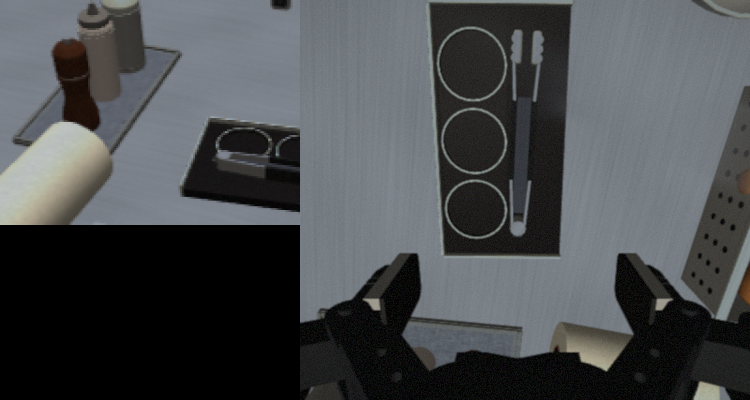

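```bash
python3 - <<'E'
from h import *
c=eyes.calibration("wrist")
print(np.round(plane(c,[(326.5,30),(318,236),(324,97),(320,213),(320,181)],.034)*1000,1))
print(np.round(plane(c,[(272,63),(274,140),(276,209)],.014)*1000,1))
print(rect("scene","tongs",.03),rect("side","tongs",.03))
print(rect("side","utensil_tray",.012,False))
E
```

```text
[[562.4 144.6]
 [590.4 -92.4]
 [570.8  76.2]
 [588.1 -61.4]
 [581.6 -20.9]]
[[505.5 104.4]
 [518.3  16.9]
 [531.5 -71.6]]
('scene', 'tongs', 0.81, [579.2, 26.0, 241.1, 57.7, -85.3]) ('side', 'tongs', 0.97, [580.2, 29.0, 250.8, 36.1, -81.4])
('side', 'utensil_tray', 0.88, [483.6, 320.8, 300.2, 109.8, -0.4])
```

```bash
python3 -m handwheel '[[[0.5,27,-30],[0,0,-2.4],70],[[0,0,-40],[0,0,0],70],[[0,0,-40],[0,0,0],70],[[0,0,-40],[0,0,0],70],[[0,0,-40],[0,0,0],70],[[0,0,0],[0,0,0],70],[[0,0,0],[0,0,0],70]]'; python3 - <<'E'
from h import *
pose()
a=eyes.grab_frame("scene")[110:230,250:410]; b=eyes.grab_frame("side")[110:260,270:470]
im=np.hstack([cv2.resize(a,(400,300),interpolation=3),cv2.resize(b,(400,300),interpolation=3)])
cv2.imwrite("pics/c7.png",im[:,:,::-1])
E
```

```text
t: 29.25
eef_pos: [0.5765, 0.0274, 0.0645]
tool_rot: [-0.0, 0.665, 0.746, -0.0]
force: [0.0, -0.9, 0.4]
gripper_width: 0.07
grip_force: 0.0
t29.2 tcp [576.5  27.4  64.5] yang 6.6 zax [-0.001  0.    -1.   ] w 70.0 gf 0.0 F [ 0.  -0.9  0.4] q [-0.08  0.5  -0.3   0.77 -0.    1.38]
```

View pics/c7.png

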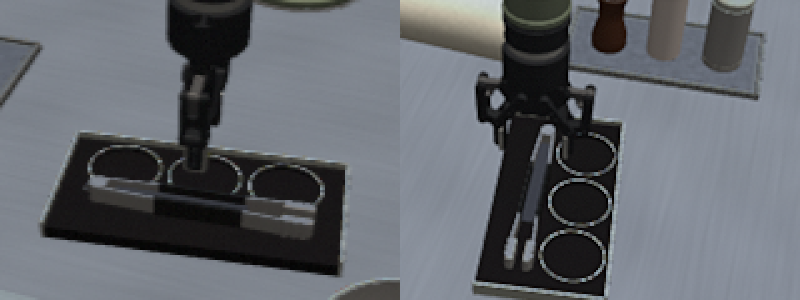

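```bash
python3 -m handwheel '[[[0,0,-20],[0,0,0],70],[[0,0,-16],[0,0,0],70],[[0,0,-8],[0,0,0],70],[[0,0,-3],[0,0,0],70],[[0,0,0],[0,0,0],70],[[0,0,0],[0,0,0],70],[[0,0,0],[0,0,0],15],[[0,0,0],[0,0,0],15],[[0,0,0],[0,0,0],15],[[0,0,0],[0,0,0],15],[[0,0,0],[0,0,0],15],[[0,0,0],[0,0,0],15],[[0,0,0],[0,0,0],15],[[0,0,0],[0,0,0],15]]'
```

```text
t: 30.75
eef_pos: [0.5767, 0.0276, 0.0172]
tool_rot: [-0.0, 0.665, 0.746, -0.0]
force: [0.1, 0.4, -0.5]
gripper_width: 0.0151
grip_force: 0.0
```

```bash
python3 - <<'E'
from h import *
a=eyes.grab_frame("scene")[110:230,250:410]; b=eyes.grab_frame("side")[110:260,270:470]
im=np.hstack([cv2.resize(a,(400,300),interpolation=3),cv2.resize(b,(400,300),interpolation=3)])
cv2.imwrite("pics/c8.png",im[:,:,::-1])
E
```

```text
(no output)
```

View pics/c8.png

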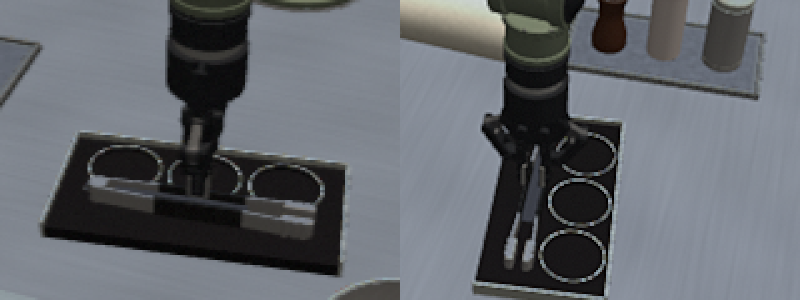

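```bash
python3 -m handwheel '[[[0,0,0],[0,0,0],0],[[0,0,0],[0,0,0],0],[[0,0,0],[0,0,0],0],[[0,0,0],[0,0,0],0],[[0,0,0],[0,0,0],0]]'
```

```text
t: 31.35
eef_pos: [0.5768, 0.0276, 0.0172]
tool_rot: [0.0, 0.665, 0.746, -0.0]
force: [-1.0, 0.5, 0.6]
gripper_width: 0.0002
grip_force: 0.0
```

```bash
python3 - <<'E'
from h import *
s=read_state(); p=s["eef_pos"]; print(arm.tcp_to_grasp)
for cam,(u0,v0) in [("scene",(250,110)),("side",(270,110))]:
    im=eyes.grab_frame(cam); c=eyes.calibration(cam)
    uv=proj(c,np.array([p,p+[0,0,.02],p+[0,0,.04]])); print(cam,uv.round(1))
    cr=cv2.resize(im[v0:v0+120,u0:u0+120],(480,480),interpolation=cv2.INTER_CUBIC)
    for q in uv: cv2.circle(cr,tuple(int(k) for k in (q-[u0,v0])*4),2,(255,0,0),-1)
    cr=cv2.convertScaleAbs(cr,alpha=1.8,beta=20)
    if cam=="scene": a=cr
    else: cv2.imwrite("pics/c9.png",np.hstack([a[:,60:460],cr[:,:400]])[:,:,::-1])
print(rect("scene","tongs",.03),rect("side","tongs",.03))
E
```

```text
-0.0187
scene [[329.2 193.7]
 [329.5 187.8]
 [329.8 181.8]]
side [[336.  208.2]
 [336.1 202.9]
 [336.2 197.5]]
('scene', 'tongs', 0.69, [584.1, 26.0, 235.2, 48.0, -83.6]) ('side', 'tongs', 0.61, [576.8, 48.2, 211.8, 40.0, -81.7])
```

View pics/c9.png

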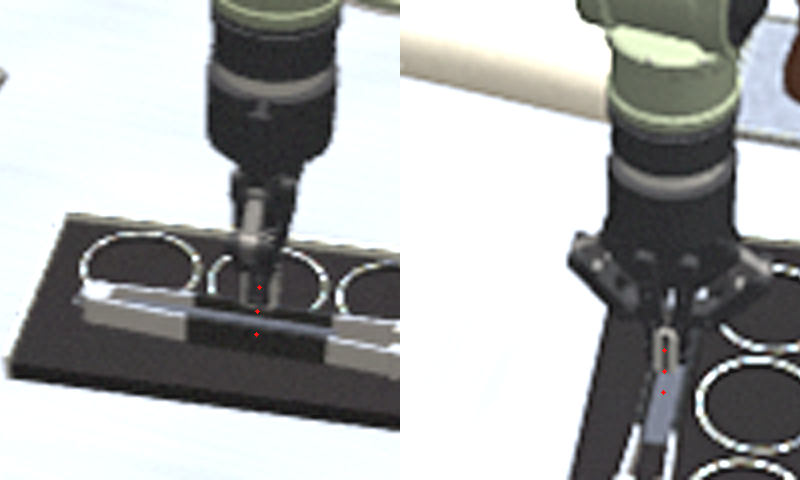

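The picture shows the real fingertips at the second dot. They sit about 20 mm above the reported TCP, just on top of the tongs, so I'll open and go about 23 mm lower.

```bash
python3 -m handwheel '[[[0,0,10],[0,0,0],70],[[0,0,0],[0,0,0],70],[[0,0,0],[0,0,0],70],[[0,0,0],[0,0,0],70],[[0,0,0],[0,0,0],70],[[0,0,0],[0,0,0],70],[[0,0,0],[0,0,0],70],[[0,0,-13],[0,0,0],70],[[0,0,-10],[0,0,0],70],[[0,0,-6],[0,0,0],70],[[0,0,-4],[0,0,0],70],[[0,0,0],[0,0,0],70],[[0,0,0],[0,0,0],70]]' && python3 -m handwheel '[[[0,0,0],[0,0,0],15],[[0,0,0],[0,0,0],15],[[0,0,0],[0,0,0],15],[[0,0,0],[0,0,0],15],[[0,0,0],[0,0,0],15],[[0,0,0],[0,0,0],15],[[0,0,0],[0,0,0],15],[[0,0,0],[0,0,0],15]]'
```

```text
t: 32.95
eef_pos: [0.5768, 0.0276, -0.0058]
tool_rot: [-0.0, 0.665, 0.746, -0.0]
force: [-0.2, 0.5, 0.7]
gripper_width: 0.07
grip_force: 0.0
t: 33.75
eef_pos: [0.5773, 0.0275, -0.0051]
tool_rot: [0.0, 0.665, 0.746, 0.0]
force: [-0.9, 0.7, 6.0]
gripper_width: 0.0259
grip_force: 60.0
```

```bash
python3 -m handwheel '[[[0,0,8],[0,0,0],15],[[0,0,16],[0,0,0],15],[[0,0,25],[0,0,0],15],[[0,0,25],[0,0,0],15],[[0,0,16],[0,0,0],15],[[0,0,10],[0,0,0],15],[[0,0,0],[0,0,0],15]]' && python3 -m handwheel '[[[-6.8,20.9,0],[0,0,5.95],15],[[-6.8,20.9,0],[0,0,5.95],15],[[-6.8,20.9,0],[0,0,5.95],15],[[-6.8,20.9,0],[0,0,5.95],15],[[-6.8,20.9,0],[0,0,5.95],15],[[-6.8,20.9,0],[0,0,5.95],15],[[-6.8,20.9,0],[0,0,5.95],15],[[-6.8,20.9,0],[0,0,5.95],15],[[-6.8,20.9,0],[0,0,5.95],15],[[-6.8,20.9,0],[0,0,5.95],15],[[-6.8,20.9,0],[0,0,5.95],15],[[-6.8,20.9,0],[0,0,5.95],15],[[-6.8,20.9,0],[0,0,5.95],15],[[-6.8,20.9,0],[0,0,5.95],15],[[0,0,0],[0,0,0],15],[[0,0,0],[0,0,0],15]]'; python3 - <<'E'
from h import *
pose()
a=eyes.grab_frame("scene"); b=eyes.grab_frame("side")
print(rect("scene","tongs",.13,False),rect("side","tongs",.13,False))
im=np.hstack([cv2.resize(a[60:260,350:550],(400,400)),cv2.resize(b[180:380,220:420],(400,400))]); cv2.imwrite("pics/c10.png",im[:,:,::-1])
E
```

```text
t: 34.45
eef_pos: [0.5776, 0.0275, 0.0955]
tool_rot: [0.001, 0.665, 0.747, 0.001]
force: [0.5, 0.1, -1.5]
gripper_width: 0.0264
grip_force: 59.3
t: 36.05
eef_pos: [0.4807, 0.3199, 0.093]
tool_rot: [-0.001, 0.001, 1.0, -0.001]
force: [0.1, 0.6, -1.1]
gripper_width: 0.0263
grip_force: 59.3
t36.0 tcp [480.7 319.9  93. ] yang 89.9 zax [-0.002 -0.001 -1.   ] w 26.3 gf 59.3 F [ 0.1  0.6 -1.1] q [ 0.46  0.47 -0.27  0.83 -0.    0.46]
('scene', 'tongs', 0.83, [502.5, 319.6, 233.9, 26.3, -3.3]) ('side', 'tongs', 0.88, [480.9, 322.3, 237.5, 44.8, -0.1])
```

View pics/c10.png

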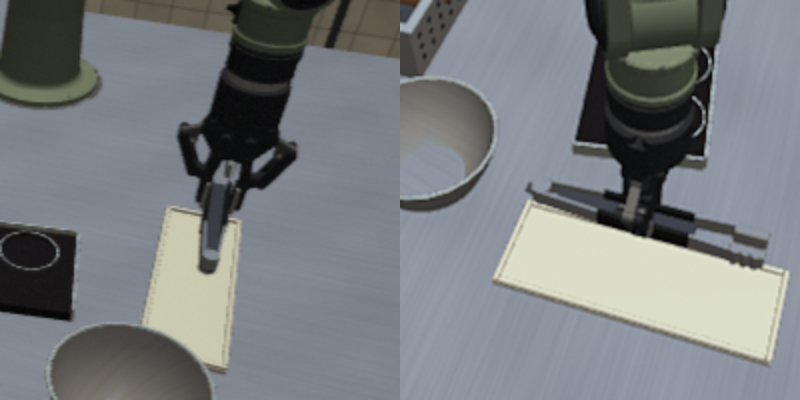

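```bash
python3 -m handwheel '[[[1,0,-20],[0,0,0],15],[[0,0,-30],[0,0,0],15],[[0,0,-30],[0,0,0],15],[[0,0,-15],[0,0,0],15],[[0,0,-5],[0,0,0],15],[[0,0,0],[0,0,0],15],[[0,0,0],[0,0,0],15]]' && python3 -m handwheel '[[[0,0,-2],[0,0,0],15],[[0,0,0],[0,0,0],15],[[0,0,0],[0,0,0],15]]'
```

```text
t: 36.95
eef_pos: [0.4836, 0.3203, -0.0048]
tool_rot: [0.001, 0.001, 1.0, 0.0]
force: [-0.1, 0.6, -0.6]
gripper_width: 0.0264
grip_force: 59.3
t: 37.25
eef_pos: [0.4829, 0.3203, -0.0072]
tool_rot: [0.0, 0.001, 1.0, 0.0]
force: [-0.1, 0.2, -0.9]
gripper_width: 0.0265
grip_force: 59.3
```

```bash
python3 -m handwheel '[[[0,0,-3],[0,0,0],15],[[0,0,0],[0,0,0],15],[[0,0,0],[0,0,0],15]]'; python3 -m handwheel '[[[0,0,-2],[0,0,0],15],[[0,0,0],[0,0,0],15],[[0,0,0],[0,0,0],15]]'
```

```text
t: 37.55
eef_pos: [0.4824, 0.3201, -0.0109]
tool_rot: [-0.0, 0.001, 1.0, -0.0]
force: [0.2, -0.5, -1.3]
gripper_width: 0.0265
grip_force: 59.3
t: 37.85
eef_pos: [0.4825, 0.3201, -0.0129]
tool_rot: [-0.0, 0.001, 1.0, -0.0]
force: [0.1, 0.0, -0.1]
gripper_width: 0.0264
grip_force: 59.3
```

```bash
python3 -m handwheel '[[[0,0,-1],[0,0,0],15],[[0,0,0],[0,0,0],15],[[0,0,0],[0,0,0],15]]'
```

```text
t: 38.15
eef_pos: [0.4826, 0.3202, -0.0132]
tool_rot: [0.0, 0.001, 1.0, 0.0]
force: [-1.8, -0.4, 6.0]
gripper_width: 0.0265
grip_force: 60.1
```

Contact. I'll open to 45 mm only, to stay clear of the rim, then go up and check.

```bash
python3 -m handwheel '[[[0,0,0.5],[0,0,0],45],[[0,0,0],[0,0,0],45],[[0,0,0],[0,0,0],45],[[0,0,0],[0,0,0],45],[[0,0,0],[0,0,0],45],[[0,0,15],[0,0,0],45],[[0,0,30],[0,0,0],45],[[0,0,50],[0,0,0],85],[[0,0,50],[0,0,0],85],[[0,0,50],[0,0,0],85],[[0,0,35],[0,0,0],85],[[0,0,0],[0,0,0],85],[[0,0,0],[0,0,0],85]]'; python3 - <<'E'
from h import *
pose()
eyes.grab_frame("scene"); b=eyes.grab_frame("side")
print(rect("scene","tongs",.02,False),rect("side","tongs",.02,False),rect("side","utensil_tray",.012,False))
a=eyes.grab_frame("scene")
im=np.hstack([cv2.resize(a[90:290,350:550],(400,400)),cv2.resize(b[200:400,220:420],(400,400))]); cv2.imwrite("pics/c11.png",im[:,:,::-1])
E
```

```text
t: 39.45
eef_pos: [0.483, 0.3204, 0.2174]
tool_rot: [0.001, 0.001, 1.0, 0.0]
force: [-0.5, -0.5, -1.2]
gripper_width: 0.085
grip_force: 0.0
t39.5 tcp [483.  320.4 217.4] yang 89.9 zax [ 0.002  0.001 -1.   ] w 85.0 gf 0.0 F [-0.5 -0.5 -1.2] q [ 0.46  0.37 -0.09  1.11 -0.    0.46]
('scene', 'tongs', 0.97, [486.0, 321.4, 259.0, 35.2, 1.1]) ('side', 'tongs', 0.83, [482.5, 319.4, 237.4, 43.2, -0.6]) ('side', 'utensil_tray', 0.62, [484.6, 321.2, 303.7, 113.3, -0.5])
```

View pics/c11.png

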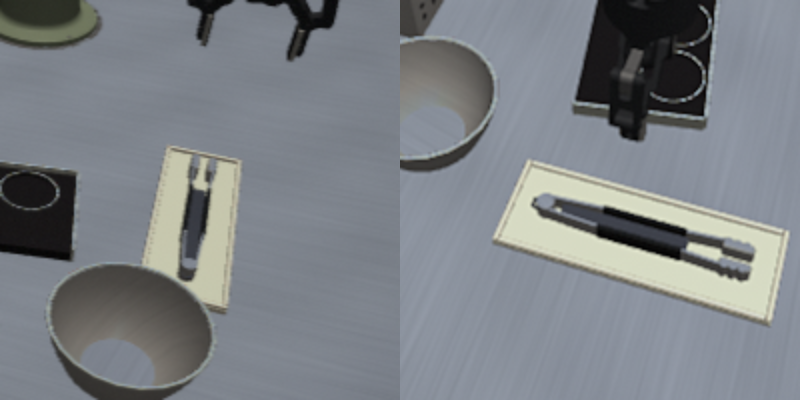

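```bash
python3 -m handwheel '[[[-6.6,-46.5,0],[0,0,0.2],85],[[-6.6,-46.5,0],[0,0,0.2],85],[[-6.6,-46.5,0],[0,0,0.2],85],[[-6.6,-46.5,0],[0,0,0.2],85],[[-6.6,-46.5,0],[0,0,0.2],85],[[-6.6,-46.5,0],[0,0,0.2],85],[[-6.6,-46.5,0],[0,0,0.2],85],[[-6.6,-46.5,0],[0,0,0.2],85],[[-6.6,-46.5,0],[0,0,0.2],85],[[-6.6,-46.5,0],[0,0,0.2],85],[[-6.6,-46.5,0],[0,0,0.2],85],[[-6.6,-46.5,0],[0,0,0.2],85],[[-6.6,-46.5,0],[0,0,0.2],85],[[-6.6,-46.5,0],[0,0,0.2],85],[[0,0,0],[0,0,0],85],[[0,0,0],[0,0,0],85],[[0,0,0],[0,0,0],85]]'
```

```text
t: 41.45
eef_pos: [0.3899, -0.3295, 0.2161]
tool_rot: [-0.0, -0.024, 1.0, 0.001]
force: [0.4, 0.1, 0.0]
gripper_width: 0.085
grip_force: 0.0
```

```bash
python3 -m handwheel '[[[0.7,-0.8,-40],[0,0,0],85],[[0,0,-40],[0,0,0],85],[[0,0,-40],[0,0,0],85],[[0,0,-18],[0,0,0],85],[[0,0,0],[0,0,0],85],[[0,0,0],[0,0,0],85],[[0,0,0],[0,0,0],50],[[0,0,0],[0,0,0],50],[[0,0,0],[0,0,0],50],[[0,0,0],[0,0,0],50],[[0,0,0],[0,0,0],50],[[0,0,0],[0,0,0],50],[[0,0,8],[0,0,0],50],[[0,0,16],[0,0,0],50],[[0,0,16],[0,0,0],50],[[0,0,10],[0,0,0],50],[[0,0,0],[0,0,0],50],[[0,0,0],[0,0,0],50]]'
```

```text
t: 43.25
eef_pos: [0.3907, -0.3315, 0.1286]
tool_rot: [-0.0, -0.023, 1.0, -0.0]
force: [1.0, 0.6, -4.0]
gripper_width: 0.0561
grip_force: 65.4
```

```bash
python3 -m handwheel '[[[8.25,30.7,0],[0,0,-6],50],[[8.25,30.7,0],[0,0,-6],50],[[8.25,30.7,0],[0,0,-6],50],[[8.25,30.7,0],[0,0,-6],50],[[8.25,30.7,0],[0,0,-6],50],[[8.25,30.7,0],[0,0,-6],50],[[8.25,30.7,0],[0,0,-6],50],[[8.25,30.7,0],[0,0,-6],50],[[8.25,30.7,0],[0,0,-6],50],[[8.25,30.7,0],[0,0,-6],50],[[8.25,30.7,0],[0,0,-6],50],[[8.25,30.7,0],[0,0,-6],50],[[8.25,30.7,0],[0,0,-6],50],[[8.25,30.7,0],[0,0,-6],50],[[0,0,0],[0,0,0],50],[[0,0,-10],[0,0,0],50],[[0,0,-10],[0,0,0],50],[[0,0,0],[0,0,0],50],[[0,0,0],[0,0,0],50]]'; python3 - <<'E'
from h import *
pose()
a=eyes.grab_frame("scene")[80:220,260:420]; b=eyes.grab_frame("side")[110:285,270:470]
im=np.hstack([cv2.resize(a,(400,350),interpolation=3),cv2.resize(b,(400,350),interpolation=3)])
cv2.imwrite("pics/c12.png",im[:,:,::-1])
E
```

```text
t: 45.15
eef_pos: [0.5055, 0.0973, 0.1079]
tool_rot: [-0.001, 0.652, 0.758, -0.001]
force: [0.1, -0.1, -4.3]
gripper_width: 0.0557
grip_force: 65.8
t45.1 tcp [505.5  97.3 107.9] yang 8.6 zax [-0.002 -0.    -1.   ] w 55.7 gf 65.8 F [ 0.1 -0.1 -4.3] q [ 0.05  0.35 -0.42  0.8  -0.    1.47]
```

View pics/c12.png

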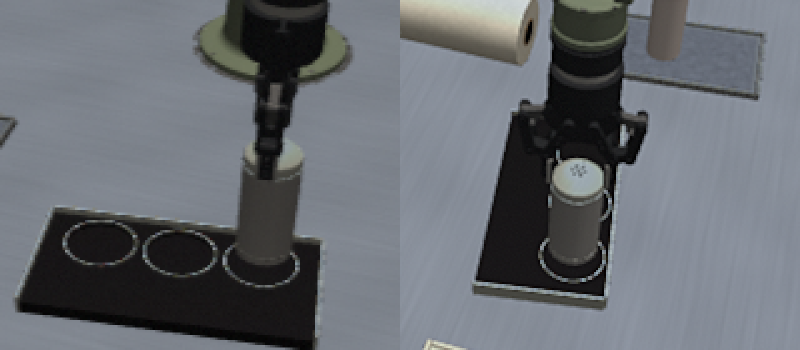

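```bash
python3 -m handwheel '[[[0,2.5,-10],[0,0,0],50],[[0,0,-10],[0,0,0],50],[[0,0,-4],[0,0,0],50],[[0,0,0],[0,0,0],50],[[0,0,0],[0,0,0],50]]'; python3 -m handwheel '[[[0,0,-2],[0,0,0],50],[[0,0,0],[0,0,0],50],[[0,0,0],[0,0,0],50]]'
```

```text
t: 45.75
eef_pos: [0.5062, 0.1006, 0.0845]
tool_rot: [-0.0, 0.652, 0.759, -0.0]
force: [-0.8, -1.2, -4.0]
gripper_width: 0.0557
grip_force: 65.8
t: 46.05
eef_pos: [0.5068, 0.1008, 0.0832]
tool_rot: [0.0, 0.652, 0.759, 0.0]
force: [-0.5, 0.2, -0.5]
gripper_width: 0.0559
grip_force: 66.2
```

```bash
python3 -m handwheel '[[[0,0,-0.7],[0,0,0],50],[[0,0,0],[0,0,0],85],[[0,0,0],[0,0,0],85],[[0,0,0],[0,0,0],85],[[0,0,0],[0,0,0],85],[[0,0,0],[0,0,0],85],[[0,0,20],[0,0,0],85],[[0,0,40],[0,0,0],85],[[0,0,45],[0,0,0],85],[[0,0,30],[0,0,0],85],[[0,0,0],[0,0,0],85]]' && python3 -m handwheel '[[[-2.2,-30.5,0],[0,0,6],85],[[-2.2,-30.5,0],[0,0,6],85],[[-2.2,-30.5,0],[0,0,6],85],[[-2.2,-30.5,0],[0,0,6],85],[[-2.2,-30.5,0],[0,0,6],85],[[-2.2,-30.5,0],[0,0,6],85],[[-2.2,-30.5,0],[0,0,6],85],[[-2.2,-30.5,0],[0,0,6],85],[[-2.2,-30.5,0],[0,0,6],85],[[-2.2,-30.5,0],[0,0,6],85],[[-2.2,-30.5,0],[0,0,6],85],[[-2.2,-30.5,0],[0,0,6],85],[[-2.2,-30.5,0],[0,0,6],85],[[-2.2,-30.5,0],[0,0,6],85],[[0,0,0],[0,0,0],85],[[0,0,0],[0,0,0],85],[[0,0,0],[0,0,0],85]]'
```

```text
t: 47.15
eef_pos: [0.5095, 0.1008, 0.2217]
tool_rot: [0.003, 0.652, 0.759, 0.003]
force: [1.0, -0.3, 0.6]
gripper_width: 0.085
grip_force: 0.0
t: 48.85
eef_pos: [0.4752, -0.3253, 0.2163]
tool_rot: [-0.001, -0.023, 1.0, 0.001]
force: [0.0, 0.2, 0.4]
gripper_width: 0.0854
grip_force: 0.0
```

```bash
python3 -m handwheel '[[[1,-1,-40],[0,0,0],85],[[0,0,-40],[0,0,0],85],[[0,0,-37],[0,0,0],85],[[0,0,-14],[0,0,0],85],[[0,0,0],[0,0,0],85],[[0,0,0],[0,0,0],85],[[0,0,0],[0,0,0],42],[[0,0,0],[0,0,0],42],[[0,0,0],[0,0,0],42],[[0,0,0],[0,0,0],42],[[0,0,0],[0,0,0],42],[[0,0,0],[0,0,0],42],[[0,0,0],[0,0,0],42]]' && python3 -m handwheel '[[[0,0,8],[0,0,0],42],[[0,0,16],[0,0,0],42],[[0,0,16],[0,0,0],42],[[0,0,10],[0,0,0],42],[[0,0,0],[0,0,0],42],[[0,0,0],[0,0,0],42]]'
```

```text
t: 50.15
eef_pos: [0.4776, -0.3279, 0.0882]
tool_rot: [0.001, -0.023, 1.0, -0.001]
force: [-1.4, 1.4, 8.6]
gripper_width: 0.0487
grip_force: 60.5
t: 50.75
eef_pos: [0.4764, -0.3272, 0.1358]
tool_rot: [-0.0, -0.023, 1.0, 0.0]
force: [0.4, 0.4, -3.0]
gripper_width: 0.0485
grip_force: 62.6
```

```bash
python3 -m handwheel '[[[3.1,24.6,0],[0,0,-6],42],[[3.1,24.6,0],[0,0,-6],42],[[3.1,24.6,0],[0,0,-6],42],[[3.1,24.6,0],[0,0,-6],42],[[3.1,24.6,0],[0,0,-6],42],[[3.1,24.6,0],[0,0,-6],42],[[3.1,24.6,0],[0,0,-6],42],[[3.1,24.6,0],[0,0,-6],42],[[3.1,24.6,0],[0,0,-6],42],[[3.1,24.6,0],[0,0,-6],42],[[3.1,24.6,0],[0,0,-6],42],[[3.1,24.6,0],[0,0,-6],42],[[3.1,24.6,0],[0,0,-6],42],[[3.1,24.6,0],[0,0,-6],42],[[0,0,0],[0,0,0],42],[[0,0,-10],[0,0,0],42],[[0,0,-10],[0,0,0],42],[[0,0,0],[0,0,0],42],[[0,0,0],[0,0,0],42]]'; python3 - <<'E'
from h import *
pose()
a=eyes.grab_frame("scene")[80:220,260:420]; b=eyes.grab_frame("side")[110:285,270:470]
im=np.hstack([cv2.resize(a,(400,350),interpolation=3),cv2.resize(b,(400,350),interpolation=3)])
cv2.imwrite("pics/c13.png",im[:,:,::-1])
E
```

```text
t: 52.65
eef_pos: [0.5192, 0.0164, 0.1152]
tool_rot: [-0.001, 0.652, 0.758, -0.001]
force: [-0.6, -0.2, -3.2]
gripper_width: 0.0484
grip_force: 62.9
t52.6 tcp [519.2  16.4 115.2] yang 8.6 zax [-0.002  0.    -1.   ] w 48.4 gf 62.9 F [-0.6 -0.2 -3.2] q [-0.11  0.35 -0.4   0.82 -0.    1.31]
```

View pics/c13.png

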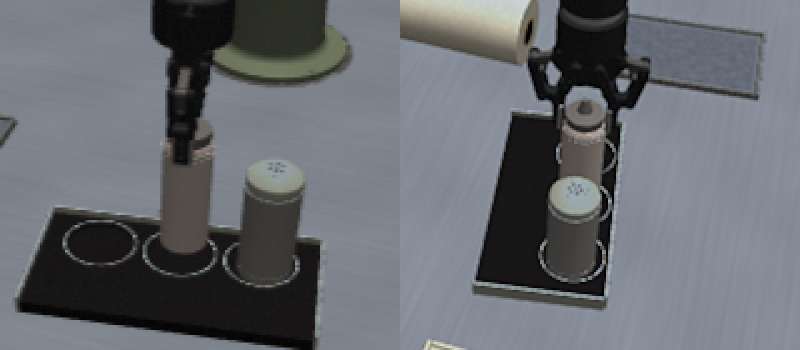

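The shaker stands in its well and the bottle hangs over its own. I've now viewed 16 pictures, over the limit of 14, so I'll view no more and rely on the nets and the force readings.

```bash
python3 -m handwheel '[[[0,0,-10],[0,0,0],42],[[0,0,-10],[0,0,0],42],[[0,0,-3],[0,0,0],42],[[0,0,0],[0,0,0],42],[[0,0,0],[0,0,0],42]]'; python3 -m handwheel '[[[0,0,-2],[0,0,0],42],[[0,0,0],[0,0,0],42],[[0,0,0],[0,0,0],42]]'
```

```text
t: 53.25
eef_pos: [0.5199, 0.0171, 0.0929]
tool_rot: [-0.0, 0.652, 0.759, -0.0]
force: [1.3, 0.3, -3.6]
gripper_width: 0.0483
grip_force: 62.8
t: 53.55
eef_pos: [0.5201, 0.0171, 0.0912]
tool_rot: [0.0, 0.652, 0.759, 0.0]
force: [0.3, -0.3, -3.8]
gripper_width: 0.0483
grip_force: 62.8
```

```bash
python3 -m handwheel '[[[0,0,-1.5],[0,0,0],42],[[0,0,0],[0,0,0],42],[[0,0,0],[0,0,0],42]]'; python3 -m handwheel '[[[0,0,-1],[0,0,0],42],[[0,0,0],[0,0,0],42],[[0,0,0],[0,0,0],42]]'
```

```text
t: 53.85
eef_pos: [0.5204, 0.0171, 0.0903]
tool_rot: [0.0, 0.652, 0.759, 0.0]
force: [-0.9, 0.6, 4.7]
gripper_width: 0.0487
grip_force: 63.7
t: 54.15
eef_pos: [0.5206, 0.0171, 0.0902]
tool_rot: [0.001, 0.652, 0.759, 0.001]
force: [-4.4, 0.2, 12.7]
gripper_width: 0.0484
grip_force: 64.6
```

```bash
python3 -m handwheel '[[[0,0,1.2],[0,0,0],42],[[0,0,0],[0,0,0],85],[[0,0,0],[0,0,0],85],[[0,0,0],[0,0,0],85],[[0,0,0],[0,0,0],85],[[0,0,0],[0,0,0],85],[[0,0,0],[0,0,0],85],[[0,0,20],[0,0,0],85],[[0,0,40],[0,0,0],85],[[0,0,45],[0,0,0],85],[[0,0,22],[0,0,0],85],[[0,0,0],[0,0,0],85]]' && python3 -m handwheel '[[[2.9,-24.2,0],[0,0,6],85],[[2.9,-24.2,0],[0,0,6],85],[[2.9,-24.2,0],[0,0,6],85],[[2.9,-24.2,0],[0,0,6],85],[[2.9,-24.2,0],[0,0,6],85],[[2.9,-24.2,0],[0,0,6],85],[[2.9,-24.2,0],[0,0,6],85],[[2.9,-24.2,0],[0,0,6],85],[[2.9,-24.2,0],[0,0,6],85],[[2.9,-24.2,0],[0,0,6],85],[[2.9,-24.2,0],[0,0,6],85],[[2.9,-24.2,0],[0,0,6],85],[[2.9,-24.2,0],[0,0,6],85],[[2.9,-24.2,0],[0,0,6],85],[[0,0,0],[0,0,0],85],[[0,0,0],[0,0,0],85],[[0,0,0],[0,0,0],85]]'
```

```text
t: 55.35
eef_pos: [0.5225, 0.0168, 0.2205]
tool_rot: [0.003, 0.652, 0.759, 0.002]
force: [0.6, -0.6, -1.0]
gripper_width: 0.085
grip_force: 0.0
t: 57.05
eef_pos: [0.5601, -0.3207, 0.2159]
tool_rot: [-0.001, -0.023, 1.0, 0.001]
force: [-0.7, 0.3, 0.4]
gripper_width: 0.0849
grip_force: 0.0
```

```bash
python3 -m handwheel '[[[0.6,-1,-40],[0,0,0],85],[[0,0,-40],[0,0,0],85],[[0,0,-32],[0,0,0],85],[[0,0,-14],[0,0,0],85],[[0,0,0],[0,0,0],85],[[0,0,0],[0,0,0],85],[[0,0,0],[0,0,0],40],[[0,0,0],[0,0,0],40],[[0,0,0],[0,0,0],40],[[0,0,0],[0,0,0],40],[[0,0,0],[0,0,0],40],[[0,0,0],[0,0,0],40],[[0,0,0],[0,0,0],40]]' && python3 -m handwheel '[[[0,0,8],[0,0,0],40],[[0,0,16],[0,0,0],40],[[0,0,16],[0,0,0],40],[[0,0,10],[0,0,0],40],[[0,0,0],[0,0,0],40],[[0,0,0],[0,0,0],40]]'
```

```text
t: 58.35
eef_pos: [0.5623, -0.3232, 0.0928]
tool_rot: [0.001, -0.023, 1.0, -0.001]
force: [-0.6, 1.2, 6.7]
gripper_width: 0.0444
grip_force: 60.8
t: 58.95
eef_pos: [0.561, -0.3226, 0.1404]
tool_rot: [-0.0, -0.023, 1.0, 0.0]
force: [0.0, -0.6, -2.5]
gripper_width: 0.0443
grip_force: 61.7
```

```bash
python3 -m handwheel '[[[-1.9,17.85,0],[0,0,-6],40],[[-1.9,17.85,0],[0,0,-6],40],[[-1.9,17.85,0],[0,0,-6],40],[[-1.9,17.85,0],[0,0,-6],40],[[-1.9,17.85,0],[0,0,-6],40],[[-1.9,17.85,0],[0,0,-6],40],[[-1.9,17.85,0],[0,0,-6],40],[[-1.9,17.85,0],[0,0,-6],40],[[-1.9,17.85,0],[0,0,-6],40],[[-1.9,17.85,0],[0,0,-6],40],[[-1.9,17.85,0],[0,0,-6],40],[[-1.9,17.85,0],[0,0,-6],40],[[-1.9,17.85,0],[0,0,-6],40],[[-1.9,17.85,0],[0,0,-6],40],[[0,0,0],[0,0,0],40],[[0,0,-10],[0,0,0],40],[[0,0,-10],[0,0,0],40],[[0,0,0],[0,0,0],40],[[0,0,0],[0,0,0],40]]'; python3 - <<'E'
from h import *
for q,z,g in [("pepper_mill",.033,[.534,-.073]),("squeeze_bottle",.008,[.52,.017]),("shaker",.008,[.506,.1])]:
    o=[k for k in (mask("scene",q),mask("side",q)) if k[1]]
    print(q,[k[1]["bbox"] for k in o],cond(q,o,z,g))
E
```

```text
t: 60.85
eef_pos: [0.534, -0.0733, 0.1198]
tool_rot: [-0.001, 0.652, 0.758, -0.0]
force: [-0.9, 0.6, -3.1]
gripper_width: 0.0449
grip_force: 61.9
pepper_mill [[298.4, 154.1, 16.4, 50.1], [363.6, 153.6, 18.1, 35.5]] (array([537.1, -70.1]), array([-1.2,  2.6, -6.9, -4.1,  0.4, -0.1]))
squeeze_bottle [[359.3, 186.6, 25.0, 35.1]] (array([518.4,  28. ]), array([ 0.7, -0.7,  0. ]))
shaker [[368.4, 169.7, 30.5, 51.3], [354.9, 223.2, 29.1, 49.8]] (array([508.6, 106.7]), array([ 0.3, -2.9,  0.2,  0.9, -0.8,  1.7]))
```

```bash
python3 -m handwheel '[[[0,0,-10],[0,0,0],40],[[0,0,-10],[0,0,0],40],[[0,0,-3],[0,0,0],40],[[0,0,0],[0,0,0],40],[[0,0,0],[0,0,0],40]]'; python3 -m handwheel '[[[0,0,-2],[0,0,0],40],[[0,0,0],[0,0,0],40],[[0,0,0],[0,0,0],40]]'
```

```text
t: 61.95
eef_pos: [0.5345, -0.0728, 0.0975]
tool_rot: [-0.0, 0.652, 0.759, -0.0]
force: [-0.4, -0.9, -2.0]
gripper_width: 0.0443
grip_force: 61.9
t: 62.25
eef_pos: [0.5347, -0.0729, 0.0959]
tool_rot: [0.0, 0.652, 0.759, 0.0]
force: [-0.5, 0.3, -3.1]
gripper_width: 0.0444
grip_force: 61.9
```

```bash
python3 -m handwheel '[[[0,0,-1.5],[0,0,0],40],[[0,0,0],[0,0,0],40],[[0,0,0],[0,0,0],40]]'
```

```text
t: 62.55
eef_pos: [0.5351, -0.073, 0.0948]
tool_rot: [0.001, 0.652, 0.759, 0.0]
force: [-0.9, 0.1, 2.9]
gripper_width: 0.0444
grip_force: 62.4
```

Seated. I'll release, go up to a height for a wrist check, and compare with the wells.

```bash
python3 -m handwheel '[[[0,0,0.3],[0,0,0],40],[[0,0,0],[0,0,0],85],[[0,0,0],[0,0,0],85],[[0,0,0],[0,0,0],85],[[0,0,0],[0,0,0],85],[[0,0,0],[0,0,0],85],[[0,0,0],[0,0,0],85],[[0,0,20],[0,0,0],85],[[0,0,40],[0,0,0],85],[[0,0,45],[0,0,0],85],[[0,0,40],[0,0,0],85],[[-8,46,0],[0,0,0],85],[[-7,46,0],[0,0,0],85],[[0,0,40],[0,0,0],85],[[0,0,18],[0,0,0.5],85],[[0,0,0],[0,0,0],85],[[0,0,0],[0,0,0],85],[[0,0,0],[0,0,0],85]]'; python3 - <<'E'
from h import *
pose()
eyes.grab_frame("wrist")
for q,g in [("squeeze_bottle",[.521,.017]),("pepper_mill",[.534,-.073]),("shaker",[.505,.1])]:
    c,r=mask("wrist",q,False); s,t=mask("side",q); u,v=mask("scene",q)
    print(q,[k and (round(k["confidence"],2),k["bbox"]) for k in (r,t,v)])
print(rect("side","tongs",.02),rect("scene","tongs",.02))
for cam in("scene","side"): print(rect(cam,"paper_roll",.06),rect(cam,"mixing_bowl",.08))
E
```

```text
t: 64.35
eef_pos: [0.5189, 0.019, 0.2963]
tool_rot: [-0.001, 0.648, 0.761, -0.001]
force: [-0.5, -0.2, 0.3]
gripper_width: 0.0852
grip_force: 0.0
t64.3 tcp [518.9  19.  296.3] yang 9.1 zax [-0.002  0.    -1.   ] w 85.2 gf 0.0 F [-0.5 -0.2  0.3] q [-0.11  0.22 -0.09  1.26 -0.    1.31]
squeeze_bottle [(0.57, [318.6, 165.6, 50.8, 63.6]), (0.67, [359.6, 185.1, 19.3, 38.9]), (0.78, [333.4, 158.4, 21.5, 56.8])]
pepper_mill [(0.81, [321.1, 237.4, 44.2, 76.8]), (0.97, [365.1, 159.2, 19.5, 22.2]), (0.59, [295.0, 158.6, 14.7, 49.4])]
shaker [(0.94, [323.1, 82.5, 57.8, 61.1]), (0.81, [356.1, 223.1, 25.6, 53.4]), (0.65, [297.9, 157.9, 16.4, 49.8])]
('side', 'tongs', 0.87, [484.4, 317.5, 239.5, 44.2, -1.0]) ('scene', 'tongs', 0.68, [486.1, 318.1, 255.7, 33.7, -1.1])
('scene', 'paper_roll', 0.79, [764.6, -258.2, 281.1, 133.5, -3.0]) ('scene', 'mixing_bowl', 0.93, [761.9, 261.3, 180.4, 178.1, -44.8])
('side', 'paper_roll', 0.79, [773.7, -260.1, 255.8, 170.7, -3.3]) ('side', 'mixing_bowl', 0.78, [754.5, 264.7, 176.1, 174.3, 82.7])
```

```bash
python3 -c "
from bench import arm
print(arm.close_job())"
```

```text
the job is handed in; nothing more can be done
None
```

I handed the job in at about 64 s of the 147 s: the tongs lie flat in the utensil tray and all three condiments are back upright in their own wells (the shaker about 7 mm from its start), judging by the camera and force readings, with no verdict shown; I viewed 16 pictures, over the limit of 14.

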